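# Snap the lid onto a topping pan in the slanted rack

### The arm

A 6-joint arm with a two-finger parallel gripper is mounted at the origin on the work surface. World frame = base frame: x ahead of the robot, y to its left, z up, the work surface at z = 0. Lengths are in m, angles in rad, forces in N, time in s.
With the tool pointing down it reaches from about 0.325 to 0.85 m from the base axis. Payload 15.5 kg.
Tool frame: the origin (TCP) lies on the centre line of the jaws, within the pads' length; the fingertips stand 8 mm ahead of it and the grasp point (between the pads) lies 11 mm behind it (r.tips_ahead is the distance from the TCP to the fingertips, in m); z points along the fingers, y is the line along which they close (so a half turn about z gives the same grasp; the last joint's range is limited). The gripper opens to 91 mm and grips with 3 to 60 N. Pads are 32 mm wide; open, the fingers measure 118 mm over their backs; the gripper's body (76 mm by 178 mm) begins 60 mm behind the grasp point.
Start: joints at [-1.288, 0.494, 1.345, -0, 1.302, -0.096], TCP at [0.231, -0.581, 0.222] pointing down, gripper open.
Joint ranges: [-2.91, 2.91], [-0.82, 2.16], [0.22, 2.67], [-1.22, 4.37], [0.12, 2.79], [-3.08, 3.08]. Speed limits (rad/s): [1.89, 1.89, 2.57, 3.01, 3.01, 3.01].

### API

Orientations are given as [roll, pitch, yaw] about the fixed x, y, z axes, in that order (R = Rz(yaw) Ry(pitch) Rx(roll)).
In Python, from bench import r gives the robot as it stands.
- The arm moves only by the shell command python3 -m handwheel 'ROWS' [FORCE]. ROWS is JSON, one flat list of numbers, 7 for each row, row after row: the shift along the tool's x, y, z scaled (see below), then the turn, a rotation vector about the tool's x, y, z scaled (see below), then the opening, from -1 (shut) to 1 (fully open). In form: [dx, dy, dz, wx, wy, wz, grip, dx, dy, dz, wx, wy, wz, grip, ...]. A call has 1 to 10 rows; each row shifts and turns the commanded pose from where the row before left it, along the tool's axes as they then stand; what a row does not reach is not made up. The controller multiplies each number of a shift by 0.02 m and each number of a turn by 8 degrees. A row lasts 1/8 s, in which the tool goes at most 62.5 mm and 10.7 degrees, less where a joint would pass 70% of its speed; a pose out of reach is approached as far as the arm can. A call with a number of a shift or a turn outside -1 to 1 is refused whole. A call with a gripper value outside its range is refused whole. The fingers move at their own pace and stop on an object; FORCE is the grip in N (left out, the last holds). Time passes only in rows, so rows that do not move let the fingers close. It gives the time, the measured TCP pose, the force, the opening and the grip force at its end, in the units of the state.
- r.read_state(): the state, without advancing time (a new reading comes with each control period).
- r.get_image(name): name is "scene" or "top"; returns a dict with "frame" (420x560x3 uint8, red, green, blue), "fx", "fy", "cx", "cy" (pixels), "R" (3x3) and "t" (3): a world point X has camera coordinates R X + t. Camera axes: x right, y down, z forward; pixel columns grow to the right and rows downward; lengths in m; the calibration is good to about 2 mm. A picture is of the moment at which its call begins. There is no depth.
- r.hand_in(): hands the job in; it is judged then, once.
The state is a dict: "clock": time; "joint_positions": joint angles; "qvel": joint speeds; "joint_torque": joint torques, N m; "tool_pos": TCP position; "ee_rot": TCP orientation; "ft_force": force on the tool from outside, world axes, zero at the start; "wrist_torque": the same for the moment, N m; "opening": finger opening in m; "finger_force": force on a finger pad.
Only numpy, scipy, OpenCV 4.12 (cv2) and the standard library are available. Lean on these libraries where they do the work, as an engineer would, in place of code of your own. Each camera call takes 0.05 s, during which the arm holds its last target. There are 200 camera calls.

### The job

Cover the open pan of cherry tomatoes in the slanted rack with the loose green lid: set it square on the pan and press down on its corners until all four have snapped and the lid sits flush on the rim all round. Press firmly, but never slam or lean on its panel with more than about 100 newtons, and leave the ketchup bottle, the jug and the jar standing where they are.

Things in the scene. Friction and masses are not known exactly. Their poses are not given: they have to be found in the camera images.
- pan: open white food pan with cherry tomatoes 25 mm below its rim, leaning 30 degrees in the rack, to the side away from the robot, fixed; outside 176 mm (its x) by 108 mm (its y), 65 mm deep. Origin: centre of the rim plane, 120 mm above the table; z square to the rim plane, out of the pan; x down the slope; y level, across
- pan_nub (a point): tip of one of four springy snap nubs on the outer faces of the pan's long sides (this one at +68, +57, -9 mm in the pan's axes, the others mirrored), 3 mm out, top sloping, underside hooked. The lid laid on the pan rests on them, about 10 mm proud; 10 to 20 N near a corner snaps that corner (often its whole long side) down for good. Pushed at its middle all four resist at once
- lid: loose green snap lid, 0.13 to 0.25 kg, flat on the table beside the rack, handle up. Panel 188 mm (its x) by 122 mm (its y), 4 mm thick; skirt 17 mm deep, with 3.5 mm play round the rim lengthways and 1 mm sideways (its lower edge is rounded). Origin: centre of the panel's underside, which lies on the rim plane when home (origin and z axis as the pan's); z out of the top. Fits either way round
- lid_panel: the flat top panel of the lid, part of it, same origin and axes: what one presses on. Not to be pressed with more than 100 N
- lid_grip (a point): middle of the lid's bridge handle, 33 mm above the lid's origin: a bar along the lid's x, 76 mm long, 16 mm wide, 14 mm high, with 22 mm of free space under it between posts 48 mm apart at its ends
- rack: stainless tray rack for two pans, fixed, 272 mm wide (its y), leaning tray 196 mm long, side walls 30 mm below the pans' rims; its origin on the table under the middle of the rim plane, x level, pointing the way the pans lean (away from the robot at yaw 0); the pans stand 67 mm either side of its middle
- closed_pan: the other pan in the rack, same size and lean, already covered with a green lid like the one to put on; fixed. Same origin and axes as the open pan
- ketchup: red squeeze bottle, diameter 60 mm, 195 mm tall, standing loose; origin at its foot
- jug: cream stoneware jug with a brown cap, diameter 104 mm, 156 mm tall, standing loose beside the rack; origin at its foot
- jar: brown seasoning jar with a black cap, diameter 72 mm, 140 mm tall, standing loose beside the rack; origin at its foot
- lid_corner0 (a point): dark round spot on the lid's top face to press on, near a corner: -68 mm along the lid's x, -42 mm along its y, 4 mm above its origin
- lid_corner1 (a point): dark round spot on the lid's top face to press on, near a corner: -68 mm along the lid's x, +42 mm along its y, 4 mm above its origin
- lid_corner2 (a point): dark round spot on the lid's top face to press on, near a corner: +68 mm along the lid's x, -42 mm along its y, 4 mm above its origin
- lid_corner3 (a point): dark round spot on the lid's top face to press on, near a corner: +68 mm along the lid's x, +42 mm along its y, 4 mm above its origin

How it is judged:
By the outcome, as a careful person would: the job done as asked, in the order asked, and still so for the second after the job is handed in, with the robot touching nothing.
It also fails if it takes over 69 s, if anything falls off the work surface, if the arm or the gripper's body presses on something with over 40 N, if the wrist force passes 120 N, or if a joint passes its speed limit or range.

## Working session

There is one attempt and no reset: what is moved stays moved. The work goes in short steps, Python scripts to look and compute and a shell command to move; the robot and the scene stay as the last step left them, time stands still between calls to the robot, and variables do not carry over. Pictures are saved under pics/ and viewed, at most 10 in all, crops included, and the job is handed in when it is done.

```bash
ls; mkdir -p pics; python3 - <<'E'
from bench import r
import cv2,json
for n in("scene","top"):
    d=r.get_image(n); cv2.imwrite(f"pics/{n}0.png",d["frame"][:,:,::-1])
    print(n,d["fx"],d["fy"],d["cx"],d["cy"],d["R"],d["t"])
print(r.read_state())
E
```

```text
pics
scene 436.0055565862121 436.0055565862121 274.50971121401267 208.6258564879067 [[-0.84447796  0.53549901 -0.009889  ]
 [ 0.46212795  0.71919084 -0.51884708]
 [-0.27073002 -0.4427249  -0.85480987]] [ 0.42411663 -0.17228582  1.56791547]
top 471.3139061804614 471.3139061804614 279.2252826138324 213.26839491060596 [[-2.91712937e-02 -9.99573936e-01 -9.91396160e-04]
 [-9.84088072e-01  2.88932406e-02 -1.75316421e-01]
 [ 1.75270370e-01 -4.13858568e-03 -9.84511640e-01]] [-0.00171389  0.52157715  1.41339962]
{'clock': 0.1, 'joint_positions': array([-1.28751633e+00,  4.94141002e-01,  1.34603699e+00, -2.18653193e-05,
        1.30250551e+00, -9.54703795e-02]), 'qvel': array([ 4.44882427e-04, -6.81393006e-04, -1.33654075e-03, -1.12816451e-03,
        1.48675576e-03, -4.74809709e-05]), 'joint_torque': array([ 3.51338822e-03, -8.80234122e+01, -3.82544768e+01,  7.06716045e-02,
        4.82018525e-02, -3.70994542e-05]), 'tool_pos': array([ 0.2310234 , -0.58039082,  0.22139638]), 'ee_rot': array([-3.14050476e+00, -8.30051079e-05,  3.78756142e-01]), 'ft_force': array([ 0.52887111, -0.42773171,  0.68136054]), 'wrist_torque': array([ 0.0148714 , -0.02580416,  0.06220081]), 'finger_force': 0.0, 'opening': 0.09171395716203053}
```

View pics/scene0.png

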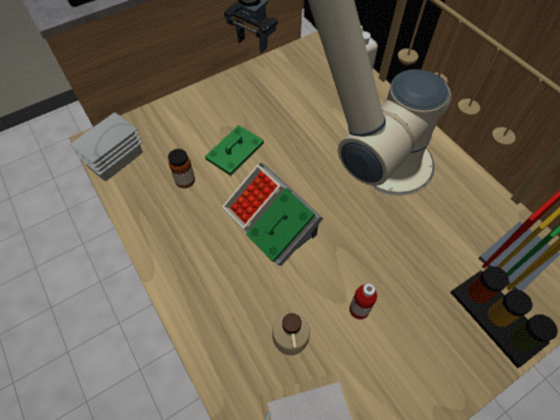

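View pics/top0.png

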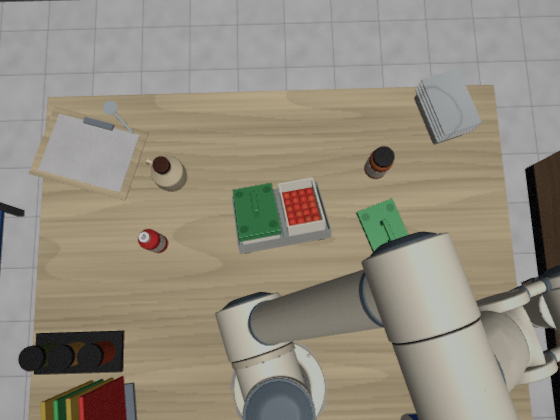

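The scene camera shows the lid at about (235,150), the open pan at (255,197) and the closed pan at (283,225). In the top view the pans are at (302,207) and (258,213). The lid at (385,228) is partly hidden by the arm. Next I enlarge both.

```bash
python3 - <<'E'
import cv2,numpy as np
a=cv2.imread("pics/scene0.png")[115:265,195:335]; b=cv2.imread("pics/top0.png")[160:260,225:415]
a=cv2.resize(a,None,fx=4,fy=4,interpolation=cv2.INTER_CUBIC); b=cv2.resize(b,None,fx=4,fy=4,interpolation=cv2.INTER_CUBIC)
cv2.imwrite("pics/sc.png",a); cv2.imwrite("pics/tc.png",b)
E
```

```text
(no output)
```

View pics/sc.png

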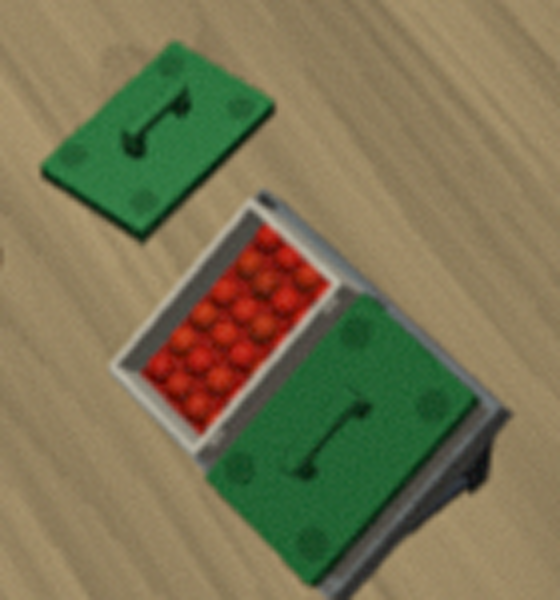

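View pics/tc.png

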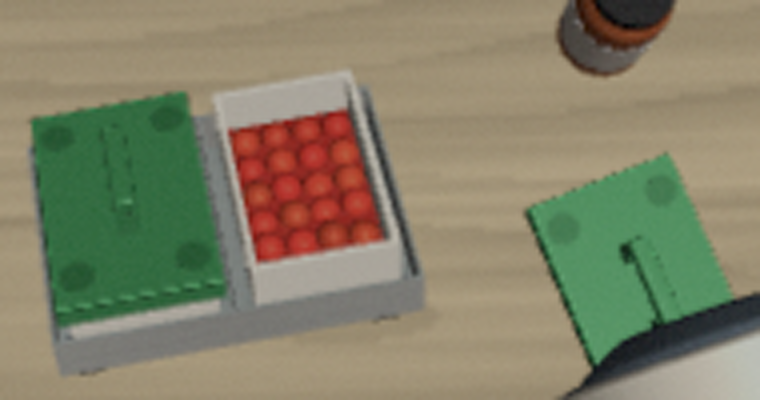

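Scene crop: the lid has four spots and the closed lid's spots are clear. Top crop: the two far lid spots are visible, and so are all four closed-lid spots and the rim corners. The next step is to fit the poses.

```bash
cat > h.py <<'E'
import numpy as np
from scipy.spatial.transform import Rotation as Ro
from scipy.optimize import least_squares
from bench import r
def proj(d,X):
    c=np.atleast_2d(X)@np.array(d["R"]).T+np.array(d["t"])
    return np.c_[d["fx"]*c[:,0]/c[:,2]+d["cx"],d["fy"]*c[:,1]/c[:,2]+d["cy"]]
SP=np.array([[-.068,-.042,.004],[-.068,.042,.004],[.068,-.042,.004],[.068,.042,.004]])
def panR(yaw): return (Ro.from_euler('z',yaw)*Ro.from_euler('y',np.pi/6)).as_matrix()
def pan(p,side): # side +1 / -1 along rack y
    x,y,a=p; Rr=Ro.from_euler('z',a).as_matrix()
    return np.array([x,y,.12])+Rr@[0,side*.067,0],panR(a)
def delta(T,rot): # from measured tool pose to target: tool-axes shift and rotvec, in units
    s=r.read_state(); R0=Ro.from_euler('xyz',s["ee_rot"]); 
    return (R0.inv().apply(np.array(T)-s["tool_pos"])/.02).round(2),np.degrees((R0.inv()*rot).as_rotvec()/8).round(2)
E
python3 - <<'E'
from h import *
S=r.get_image("scene");T=r.get_image("top")
s=lambda P:(np.array(P,float)+.5)/4-.5+[195,115]
t=lambda P:(np.array(P,float)+.5)/4-.5+[225,160]
cs=s([(312,543),(239,468),(432,405),(356,332)]); ct=t([(57,137),(167,118),(77,276),(194,256)])
# assign spots: nearest match
from scipy.optimize import linear_sum_assignment as L
def near(A,B):
    D=np.linalg.norm(A[:,None]-B[None],axis=2); i,j=L(D); return (A[i]-B[j]).ravel()
rc=np.array([[-.088,-.054,0],[-.088,.054,0],[.088,-.054,0],[.088,.054,0]])
rs=s([(258,198),(113,365),(200,450),(338,288)]); rt=t([(215,97),(350,71),(398,237),(252,262)])
def fr(p,parts=False):
    o,R=pan(p,1); c,Q=pan(p,-1)
    e=[near(cs,proj(S,SP@R.T+o)),near(ct,proj(T,SP@R.T+o)),near(rs,proj(S,rc@Q.T+c)),near(rt,proj(T,rc@Q.T+c))]
    return e if parts else np.concatenate(e)
q=least_squares(fr,[.5,0,.1],loss='soft_l1'); print("rack",q.x)
for e in fr(q.x,1): print(e.round(1))
print("open pan",pan(q.x,-1)[0],"closed",pan(q.x,1)[0])
ls=s([(171,66),(241,107),(73,154),(144,201)]); lt=t([(661,190),(563,228)])
for z in(.013,.017):
    def fl(p,parts=False):
        P=SP@Ro.from_euler('z',p[2]).as_matrix().T+[p[0],p[1],z]
        e=[near(ls,proj(S,P)),near(lt,proj(T,P))]; return e if parts else np.concatenate(e)
    q=min((least_squares(fl,[.5,-.3,a]) for a in(.2,.4,-.3)),key=lambda q:q.cost); print("lid",z,q.x,q.cost); [print(e.round(1)) for e in fl(q.x,1)]
p=np.array(q.x)
for n,(u,v),h in(("jar",(382,156),.14),("jug",(162,166),.156),("ketch",(148,237),.195)):
    print(n,least_squares(lambda X:(proj(T,[X[0],X[1],h])-[u,v]).ravel(),[.5,0]).x)
E
```

```text
rack [ 0.53190779 -0.01249588  0.15035704]
[0.5 0.3 0.4 0.4 0.3 0.2 0.4 0.1]
[ 0.3 -0.3  0.4 -0.2  0.6 -0.3  0.7 -0.1]
[ 2.3  0.7  1.6  0.2  2.1 -0.9 -0.5  1.8]
[ 1.   0.5  0.2  0.1 -0.2 -2.   0.8 -2.5]
open pan [ 0.5419438  -0.07873996  0.12      ] closed [0.52187178 0.05374821 0.12      ]
lid 0.013 [ 0.45561909 -0.34987293  0.33282746] 0.8622240249074805
[ 0.   0.3  0.3 -0.2  0.3 -0.4  0.7 -0.2]
[ 0.1 -0.7  0.1 -0.5]
lid 0.017 [ 0.45596105 -0.34793991  0.3296793 ] 0.7455683315729462
[-0.1  0.6  0.1  0.   0.3 -0.   0.6  0.1]
[ 0.3 -0.4  0.5 -0.1]
jar [ 0.66762705 -0.32542729]
jug [0.65152745 0.32067594]
ketch [0.43908584 0.34653269]
```

```bash
python3 - <<'E'
from h import *
R=Ro.from_euler('z',.330)*Ro.from_euler('x',np.pi)
for z in(.12,.039): print(delta([.456,-.348,z],R))
E
```

```text
(array([14.75, -6.64,  5.08]), array([-0.01, -0.  ,  0.35]))
(array([14.75, -6.63,  9.13]), array([-0.01, -0.  ,  0.35]))
```

```bash
python3 -m handwheel '[1,-0.45,0.3,0,0,0.035,1, 1,-0.45,0.3,0,0,0.035,1, 1,-0.45,0.3,0,0,0.035,1, 1,-0.45,0.3,0,0,0.035,1, 1,-0.45,0.3,0,0,0.035,1, 1,-0.45,0.3,0,0,0.035,1, 1,-0.45,0.3,0,0,0.035,1, 1,-0.45,0.3,0,0,0.035,1, 1,-0.45,0.3,0,0,0.035,1, 1,-0.45,0.3,0,0,0.035,1]' 30
python3 -m handwheel '[1,-0.45,0.4,0,0,0,1, 1,-0.45,0.4,0,0,0,1, 1,-0.45,0.4,0,0,0,1, 1,-0.45,0.4,0,0,0,1, 0.75,-0.34,0.4,0,0,0,1, 0,0,0,0,0,0,1, 0,0,0,0,0,0,1]'
python3 - <<'E'
from h import *
import cv2
R=Ro.from_euler('z',.330)*Ro.from_euler('x',np.pi)
print(delta([.456,-.348,.039],R))
d=r.get_image("scene"); cv2.imwrite("pics/s1.png",cv2.resize(d["frame"][90:240,150:350,::-1],None,fx=4,fy=4,interpolation=2))
E
```

```text
clock: 1.45
tool_pos: [0.3881, -0.4245, 0.1614]
ee_rot: [-3.141, 0.0, 0.331]
ft_force: [0.8, 0.5, -0.6]
opening: 0.0915
finger_force: 0.0
clock: 2.33
tool_pos: [0.4629, -0.3553, 0.122]
ee_rot: [3.141, 0.0, 0.33]
ft_force: [0.1, -0.1, -0.2]
opening: 0.0915
finger_force: 0.0
(array([-0.21, -0.46,  4.15]), array([0., 0., 0.]))
```

View pics/s1.png

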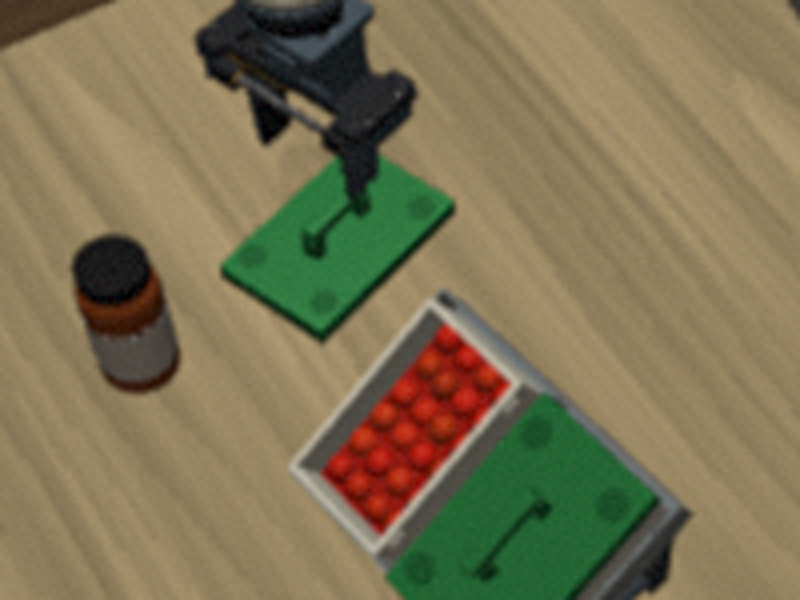

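The open gripper hangs above the lid with its fingers either side of the handle at crop (335,225), as measured. Descend and grip.

```bash
python3 -m handwheel '[-0.21,-0.46,0,0,0,0,1, 0,0,0.8,0,0,0,1, 0,0,1,0,0,0,1, 0,0,1,0,0,0,1, 0,0,0.8,0,0,0,1, 0,0,0.5,0,0,0,1, 0,0,0,0,0,0,1, 0,0,0,0,0,0,1]' 30
python3 -m handwheel '[0,0,0,0,0,0,-1, 0,0,0,0,0,0,-1, 0,0,0,0,0,0,-1, 0,0,0,0,0,0,-1, 0,0,0,0,0,0,-1, 0,0,0,0,0,0,-1]' 45
```

```text
clock: 3.38
tool_pos: [0.4564, -0.3481, 0.0403]
ee_rot: [3.141, -0.0, 0.33]
ft_force: [0.5, 0.6, -0.5]
opening: 0.0909
finger_force: 0.0
clock: 4.12
tool_pos: [0.4561, -0.3479, 0.0399]
ee_rot: [-3.141, 0.0, 0.33]
ft_force: [0.1, -0.5, -0.0]
opening: 0.034
finger_force: 0.0
```

```bash
python3 -m handwheel '[0,0,0,0,0,0,-1, 0,0,0,0,0,0,-1, 0,0,0,0,0,0,-1, 0,0,0,0,0,0,-1, 0,0,0,0,0,0,-1]' 45
python3 -m handwheel '[0,0,-0.5,0,0,0,-1, 0,0,-1,0,0,0,-1, 0,0,-1,0,0,0,-1, 0,0,-1,0,0,0,-1, 0,0,-1,0,0,0,-1, 0,0,-1,0,0,0,-1, 0,0,-1,0,0,0,-1, 0,0,-1,0,0,0,-1, 0,0,-1,0,0,0,-1, 0,0,-1,0,0,0,-1]'
python3 - <<'E'
from h import *
o,R=pan([.5319,-.0125,.1504],-1)
Rt=Ro.from_matrix(R@np.diag([1,-1,-1.]))
for h in(.1,.05): print(delta(o+R@[0,0,.033-.011+h],Rt))
s=r.read_state();print(s["tool_pos"],o+R@[0,0,.122])
E
```

```text
clock: 4.75
tool_pos: [0.4562, -0.3479, 0.0399]
ee_rot: [3.142, -0.0, 0.33]
ft_force: [0.3, -0.8, -0.4]
opening: 0.0157
finger_force: 45.0
clock: 6.0
tool_pos: [0.4559, -0.3476, 0.2312]
ee_rot: [3.142, -0.0, 0.33]
ft_force: [-0.1, -1.0, -1.3]
opening: 0.016
finger_force: 45.0
(array([ 11.43, -10.78,   0.28]), array([ 0.34, -3.74,  1.26]))
(array([ 10.2 , -11.  ,   2.44]), array([ 0.34, -3.74,  1.26]))
[ 0.45589078 -0.34763599  0.23119395] [ 0.60225024 -0.0696038   0.2256551 ]
```

```bash
python3 -m handwheel '[0.95,-0.9,0,0,0,0,-1, 0.95,-0.9,0,0,0,0,-1, 0.95,-0.9,0,0,0,0,-1, 0.95,-0.9,0,0,0,0,-1, 0.95,-0.9,0,0,0,0,-1, 0.95,-0.9,0,0,0,0,-1, 0.95,-0.9,0,0,0,0,-1, 0.95,-0.9,0,0,0,0,-1, 0.95,-0.9,0,0,0,0,-1, 0.95,-0.9,0,0,0,0,-1]'
python3 -m handwheel '[0.95,-0.9,0,0,0,0,-1, 0.95,-0.9,0,0,0,0,-1, 0,0,0,0.06,-0.62,0.21,-1, 0,0,0,0.06,-0.62,0.21,-1, 0,0,0,0.06,-0.62,0.21,-1, 0,0,0,0.06,-0.62,0.21,-1, 0,0,0,0.05,-0.62,0.21,-1, 0,0,0,0.05,-0.62,0.21,-1, 0,0,0,0,0,0,-1, 0,0,0,0,0,0,-1]'
cat > p.py <<'E'
from h import *
import sys
o,R=pan([.5319,-.0125,.1504],-1)
Rt=Ro.from_matrix(R@np.diag([1,-1,-1.]))
for h in map(float,sys.argv[1:]): print(delta(o+R@[0,0,.022+h],Rt))
s=r.read_state(); print(s["joint_positions"].round(2),s["ft_force"]@R, R.T@(s["tool_pos"]-o))
E
python3 p.py .04
```

```text
clock: 7.25
tool_pos: [0.5777, -0.1151, 0.2305]
ee_rot: [3.142, -0.0, 0.33]
ft_force: [-0.1, -0.9, -1.8]
opening: 0.0156
finger_force: 45.0
clock: 8.5
tool_pos: [0.6018, -0.0697, 0.2303]
ee_rot: [-3.141, 0.519, 0.151]
ft_force: [-0.4, -0.8, -1.8]
opening: 0.0157
finger_force: 45.0
(array([0.12, 0.  , 3.19]), array([-0.  , -0.03,  0.01]))
[-0.13  0.74  0.96 -0.15  1.94  1.27] [ 0.43533615 -0.74713728 -1.87873849] [-2.67383706e-03 -1.67367203e-05  1.25811203e-01]
```

```bash
python3 -m handwheel '[0.12,0,0.5,0,-0.03,0,-1, 0,0,0.7,0,0,0,-1, 0,0,0.7,0,0,0,-1, 0,0,0.7,0,0,0,-1, 0,0,0.6,0,0,0,-1, 0,0,0.3,0,0,0,-1, 0,0,0,0,0,0,-1, 0,0,0,0,0,0,-1]'
python3 p.py .03; python3 - <<'E'
from h import *
import cv2
d=r.get_image("scene"); e=r.get_image("top")
a=cv2.resize(d["frame"][150:280,205:335,::-1],None,fx=3,fy=3,interpolation=2)
b=cv2.resize(e["frame"][160:290,225:355,::-1],None,fx=3,fy=3,interpolation=2)
cv2.imwrite("pics/h1.png",np.hstack([a,b]))
E
```

```text
clock: 9.5
tool_pos: [0.5696, -0.0746, 0.1685]
ee_rot: [-3.141, 0.524, 0.151]
ft_force: [-0.3, 0.6, -2.1]
opening: 0.016
finger_force: 45.0
(array([-0. , -0. ,  0.2]), array([-0.  ,  0.01,  0.  ]))
[-0.15  0.75  1.12 -0.15  1.77  1.28] [ 0.89086633  0.64278222 -1.85628022] [ 2.69435896e-05 -5.96687896e-05  5.59689586e-02]
```

View pics/h1.png

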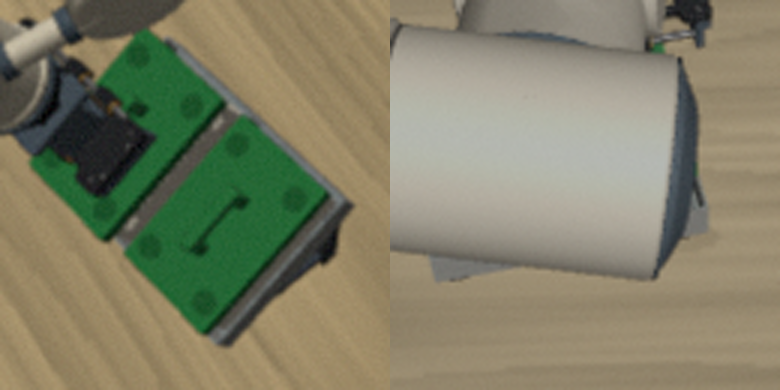

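The held lid is seen over the open pan: spots at left-crop (139,54), (191,106) and (105,208). The closed lid's spots are at (237,145), (295,200), (149,247) and (204,302). The arm blocks the top view. Measure the two lids relative to each other.

```bash
cat > rel.py <<'E'
from h import *
import sys
def cen(g,P):
    out=[]
    for u,v in P:
        for _ in range(4):
            i,j=int(round(v)),int(round(u)); w=g[i-5:i+6,j-5:j+6]; 
            m=np.clip(np.percentile(w,65)-w-3,0,30); yy,xx=np.mgrid[i-5:i+6,j-5:j+6]; m=m*(np.hypot(yy-i,xx-j)<5)
            u,v=(m*xx).sum()/m.sum(),(m*yy).sum()/m.sum()
        out.append((u,v))
    return np.array(out)
def measure(frames,C,H,h,ids,p0=[.5319,-.0125,.1504]):
    d=frames[0]; g=np.mean([f["frame"][:,:,1].astype(float) for f in frames],0)
    c,H=cen(g,C),cen(g,H)
    print((c).round(1).tolist(),H.round(1).tolist())
    o,R=pan(p0,1)
    # each lid: shift (pan axes x,y) and turn about pan z relative to nominal
    def fit(o,R,pts,P,z):
        f=lambda q:(proj(d,(P@Ro.from_euler('z',q[2]).as_matrix().T+[q[0],q[1],z])@R.T+o)-pts).ravel()
        s=least_squares(f,[0,0,0]); return s.x,np.abs(s.fun).max()
    a=fit(o,R,c,SP,0); o2,_=pan(p0,-1); b=fit(o2,R,H,SP[ids],h)
    print("closed",a[0]*1e3,a[1],"held",b[0]*1e3,b[1],"diff mm,mrad",((b[0]-a[0])*1e3).round(2))
E
python3 - <<'E'
from rel import *
F=[r.get_image("scene") for _ in range(5)]
k=lambda P:(np.array(P)+.5)/3-.5+[205,150]
S=F[0]; o,R=pan([.5319,-.0125,.1504],1)
for side,z in((1,0),(-1,.034)):
    o,R=pan([.5319,-.0125,.1504],side); print(((proj(S,(SP+[0,0,z])@R.T+o)-[205,150]+.5)*3).round(0).tolist())
measure(F,k([(237,145),(295,200),(149,247),(204,302)])[[1,0,3,2]] if 0 else k([(237,145),(295,200),(149,247),(204,302)]),k([(139,54),(191,106),(105,208)]),.034,[0,1,2])
E
```

```text
[[236.0, 144.0], [294.0, 199.0], [149.0, 245.0], [203.0, 302.0]]
[[136.0, 54.0], [190.0, 106.0], [51.0, 155.0], [102.0, 208.0]]
[[283.6, 197.8], [302.8, 216.0], [254.5, 231.8], [272.7, 250.6]] [[250.6, 168.0], [268.5, 185.1], [238.5, 213.0]]
closed [-0.10034435  2.00421925  4.76780306] 0.09179433081726529 held [-10.23518562  32.41451917 361.0125426 ] 5.1119269164963725 diff mm,mrad [-10.13  30.41 356.24]
```

```bash
python3 - <<'E'
from rel import *
F=[r.get_image("scene") for _ in range(5)]
k=lambda P:(np.array(P)+.5)/3-.5+[205,150]
measure(F,k([(237,145),(295,200),(149,247),(204,302)]),k([(139,54),(191,106),(105,208)]),.034,[0,1,3])
E
```

```text
[[283.6, 197.9], [302.8, 216.0], [254.5, 231.8], [272.7, 250.5]] [[250.7, 168.0], [268.6, 185.1], [238.5, 213.0]]
closed [-0.13485343  2.00932524  4.92642664] 0.0629430741627175 held [ -5.68092372  -4.07147229 -72.46896591] 3.215793748262115 diff mm,mrad [ -5.55  -6.08 -77.4 ]
```

```bash
python3 - <<'E'
s=open('rel.py').read()
s=s.replace('g=np.mean([f["frame"][:,:,1].astype(float) for f in frames],0)','m=np.mean([f["frame"].astype(float) for f in frames],0); g=np.where((m[...,1]>1.5*m[...,0])&(m[...,1]>1.35*m[...,2]),m[...,1],np.nan)')
s=s.replace("np.percentile(w,65)","np.nanpercentile(w,65)").replace("m=m*(","m=np.nan_to_num(m)*(")
open('rel.py','w').write(s)
E
python3 - <<'E'
from rel import *
F=[r.get_image("scene") for _ in range(5)]
k=lambda P:(np.array(P)+.5)/3-.5+[205,150]
measure(F,k([(237,145),(295,200),(149,247),(204,302)]),k([(139,54),(191,106),(105,208)]),.034,[0,1,3])
E
```

```text
[[283.6, 197.8], [302.7, 216.0], [254.5, 231.8], [272.7, 250.5]] [[250.7, 168.0], [268.5, 185.1], [239.1, 218.0]]
closed [-0.08732766  1.97870815  4.83337943] 0.05856908936260652 held [ -1.67966923   1.42494779 -15.77360923] 0.6962984818482596 diff mm,mrad [ -1.59  -0.55 -20.61]
```

```bash
python3 - <<'E'
from rel import *
import cv2
F=[r.get_image("scene") for _ in range(8)]
k=lambda P:(np.array(P)+.5)/3-.5+[205,150]
C=k([(237,145),(295,200),(149,247),(204,302)])
measure(F,C,k([(139,54),(191,106)]),.0331,[0,1])
measure(F,C,k([(139,54),(191,106)]),.0361,[0,1])
m=np.mean([f["frame"] for f in F],0).astype(np.uint8)
cv2.imwrite("pics/h2.png",cv2.resize(m[155:235,210:290,::-1],None,fx=7,fy=7,interpolation=2))
np.save("m.npy",m)
E
```

```text
[[283.6, 197.8], [302.7, 216.0], [254.5, 231.8], [272.7, 250.5]] [[250.7, 168.0], [268.6, 185.1]]
closed [-0.13560536  1.97278144  5.22021053] 0.08291985032383309 held [-0.59743877  2.45744102 -1.78640934] 0.03575998258145319 diff mm,mrad [-0.46  0.48 -7.01]
[[283.6, 197.8], [302.7, 216.0], [254.5, 231.8], [272.7, 250.5]] [[250.7, 168.0], [268.6, 185.1]]
closed [-0.13560536  1.97278144  5.22021053] 0.08291985032383309 held [-0.95484404  4.05030822 -1.65051417] 0.06105114026138381 diff mm,mrad [-0.82  2.08 -6.87]
```

View pics/h2.png

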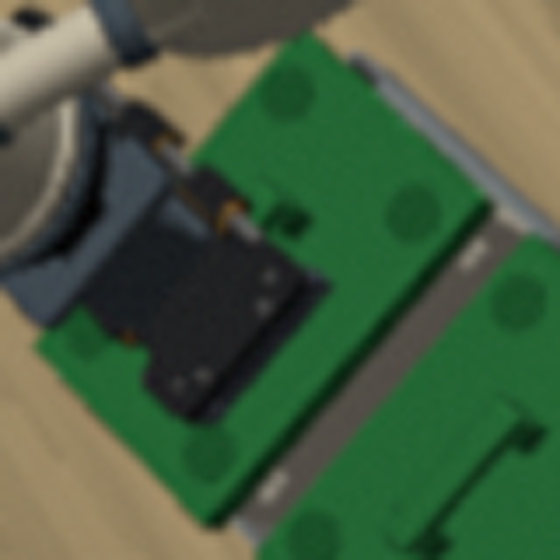

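```bash
cat > joint.py <<'E'
from rel import *
import cv2
def green(im,flip=False):
    m=im[:,:,::-1].astype(float) if flip else im.astype(float)
    return np.where((m[...,1]>1.5*m[...,0])&(m[...,1]>1.35*m[...,2]),m[...,1],np.nan)
S=r.get_image("scene");T=r.get_image("top")
P0=[.5319,-.0125,.1504]
o,R=pan(P0,1)
top0=cen(green(cv2.imread("pics/top0.png"),1),proj(T,SP@R.T+o))
def solve(sc,held,ids,h):
    def f(q,full=False):
        p=q[:3];o,R=pan(p,1);e=[(proj(S,SP@R.T+o)+q[3:5]-sc)/.15,(proj(T,SP@R.T+o)+q[5:7]-top0)/.15,q[3:7,None]/.6]
        o,R=pan(p,-1); H=(SP[ids]@Ro.from_euler('z',q[9]).as_matrix().T+[q[7],q[8],h])@R.T+o
        e.append((proj(S,H)+q[3:5]-held)/.2); return np.concatenate([x.ravel() for x in e])
    s=least_squares(f,np.r_[P0,np.zeros(7)]); C=np.sqrt(np.diag(np.linalg.inv(s.jac.T@s.jac)))
    print("rack",s.x[:3].round(4),"bias px",s.x[3:7].round(2),"held x y turn",(s.x[7:]*1e3).round(2),"sd",(C[7:]*1e3).round(2)); print((s.fun[-2*len(ids):]*.2).round(2)); return s.x
E
python3 - <<'E'
from joint import *
print(top0.round(1).tolist())
sc=np.array([[283.6,197.8],[302.7,216.],[254.5,231.8],[272.7,250.5]])
hd=np.array([[250.65,167.9],[268.6,185.0],[239.3,219.1]])
for h in(.032,.0331,.034): solve(sc,hd,[0,1,3],h)
E
```

```text
[[272.7, 223.5], [243.7, 228.8], [266.2, 189.1], [238.8, 194.1]]
rack [ 0.5321 -0.012   0.1548] bias px [ 0.36  0.3   0.43 -0.18] held x y turn [-1.16 -0.37 -5.89] sd [0.51 0.48 5.52]
[ 0.   -0.03 -0.02  0.03  0.02  0.01]
rack [ 0.5321 -0.0121  0.1548] bias px [ 0.36  0.31  0.42 -0.18] held x y turn [-1.33  0.2  -5.86] sd [0.51 0.48 5.51]
[-0.   -0.06 -0.01  0.02  0.01  0.03]
rack [ 0.5321 -0.0121  0.1548] bias px [ 0.36  0.32  0.41 -0.18] held x y turn [-1.47  0.66 -5.84] sd [0.51 0.48 5.51]
[-0.   -0.07  0.    0.02 -0.    0.05]
```

```bash
python3 -m handwheel '[0.065,0.01,0,0,0,-0.042,-1, 0,0,0.35,0,0,0,-1, 0,0,0.2,0,0,0,-1, 0,0,0.15,0,0,0,-1, 0,0,0.1,0,0,0,-1, 0,0,0,0,0,0,-1]'; python3 p.py .013
python3 -m handwheel '[0,0,0.06,0,0,0,-1, 0,0,0.06,0,0,0,-1, 0,0,0,0,0,0,-1]'; python3 p.py .013
```

```text
clock: 11.6
tool_pos: [0.5624, -0.0758, 0.1536]
ee_rot: [-3.137, 0.525, 0.157]
ft_force: [0.5, 0.1, -1.6]
opening: 0.0157
finger_force: 45.0
(array([-0.05, -0.01,  0.22]), array([-0.01,  0.01,  0.04]))
[-0.15  0.76  1.15 -0.15  1.74  1.28] [ 1.22992316 -0.02399004 -1.110581  ] [ 0.00110659 -0.00015346  0.03941627]
clock: 11.98
tool_pos: [0.5612, -0.076, 0.1515]
ee_rot: [-3.137, 0.525, 0.157]
ft_force: [0.0, 1.1, -1.3]
opening: 0.0159
finger_force: 45.0
(array([-0.06, -0.01,  0.1 ]), array([-0.01,  0.01,  0.04]))
[-0.15  0.76  1.16 -0.15  1.73  1.28] [ 0.79252564  1.04932991 -0.98648863] [ 0.00110632 -0.0001661   0.03705428]
```

```bash
python3 -m handwheel '[0,0,0.06,0,0,0,-1, 0,0,0.06,0,0,0,-1, 0,0,0,0,0,0,-1]'; python3 p.py .013
python3 -m handwheel '[0,0,0.05,0,0,0,-1, 0,0,0.05,0,0,0,-1, 0,0,0,0,0,0,-1]'; python3 p.py .013
```

```text
clock: 12.35
tool_pos: [0.56, -0.0762, 0.1494]
ee_rot: [-3.137, 0.525, 0.157]
ft_force: [0.3, 0.1, -2.5]
opening: 0.0156
finger_force: 45.0
(array([-0.05, -0.01, -0.02]), array([-0.01,  0.01,  0.04]))
[-0.15  0.76  1.16 -0.15  1.72  1.28] [ 1.53900836  0.06240615 -1.98032126] [ 0.00107134 -0.0001428   0.03457648]
clock: 12.72
tool_pos: [0.5592, -0.0764, 0.1479]
ee_rot: [-3.138, 0.525, 0.157]
ft_force: [1.9, -0.3, -1.0]
opening: 0.0155
finger_force: 45.0
(array([-0.06, -0.02, -0.11]), array([-0.  ,  0.01,  0.04]))
[-0.15  0.76  1.17 -0.15  1.72  1.28] [ 2.05777055 -0.56523927  0.08783469] [ 0.00118023 -0.00030384  0.03284435]
```

Seated on the nubs with only light contact. Release, back off and close the fingers.

```bash
python3 -m handwheel '[0,0,0.03,0,0,0,-1, 0,0,0,0,0,0,0, 0,0,0,0,0,0,0, 0,0,0,0,0,0,0, 0,0,0,0,0,0,0, 0,0,-0.5,0,0,0,0, 0,0,-1,0,0,0,0, 0,0,-1,0,0,0,0, 0,0,-0.5,0,0,0,0, 0,0,0,0,0,0,0]'
python3 -m handwheel '[0,0,0,0,0,0,-1, 0,0,0,0,0,0,-1, 0,0,0,0,0,0,-1, 0,0,0,0,0,0,-1, 0,0,0,0,0,0,-1, 0,0,0,0,0,0,-1, 0,0,0,0,0,0,-1]' 20
cat > q.py <<'E'
from h import *
o,R=pan([.5321,-.0121,.1548],-1); Rt=Ro.from_matrix(R@np.diag([1,-1,-1.]))
s=r.read_state(); print("TCP in pan mm",((R.T@(s["tool_pos"]-o))*1e3).round(1),"tips above rim",((R.T@(s["tool_pos"]-o))[2]*1e3-8).round(1),"F pan",(s["ft_force"]@R).round(1))
for i,P in enumerate(SP): print(i,*delta(o+R@(P*[1,1,0]+[0,0,.03]),Rt))
E
python3 q.py
python3 - <<'E'
from h import *
import cv2
F=[r.get_image("scene")["frame"] for _ in range(5)]
cv2.imwrite("pics/l1.png",cv2.resize(np.mean(F,0).astype(np.uint8)[155:275,205:335,::-1],None,fx=5,fy=5,interpolation=2))
E
```

```text
clock: 13.98
tool_pos: [0.589, -0.0719, 0.1995]
ee_rot: [-3.138, 0.524, 0.157]
ft_force: [-0.0, 0.9, -0.8]
opening: 0.0456
finger_force: 0.0
clock: 14.85
tool_pos: [0.5885, -0.0719, 0.1992]
ee_rot: [-3.137, 0.525, 0.157]
ft_force: [1.0, -0.5, -0.3]
opening: 0.0006
finger_force: 0.0
TCP in pan mm [ 0.7 -0.8 91.8] tips above rim 83.8 F pan [ 1.  -0.6  0.2]
0 [-3.44  2.06  3.09] [-0.02  0.01  0.02]
1 [-3.43 -2.14  3.1 ] [-0.02  0.01  0.02]
2 [3.36 2.08 3.08] [-0.02  0.01  0.02]
3 [ 3.37 -2.12  3.09] [-0.02  0.01  0.02]
```

View pics/l1.png

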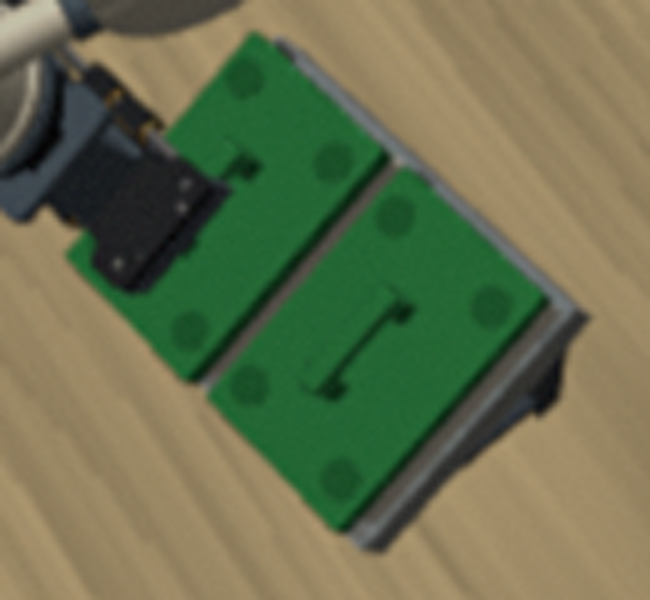

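The lid sits square on the pan, with spots at (243,78), (333,162) and (190,330), parallel to its neighbour. Go to corner 1.

```bash
python3 -m handwheel '[-0.86,-0.53,0.3,0,0,0,-1, -0.86,-0.53,0.5,0,0,0,-1, -0.86,-0.53,0.5,0,0,0,-1, -0.85,-0.53,0.5,0,0,0,-1, 0,0,0.7,0,0,0,-1, 0,0,0.5,0,0,0,-1, 0,0,0.2,0,0,0,-1, 0,0,0,0,0,0,-1]'; python3 q.py
python3 -m handwheel '[0,0,0.1,0,0,0,-1, 0,0,0.1,0,0,0,-1, 0,0,0.1,0,0,0,-1, 0,0,0,0,0,0,-1]'; python3 q.py | head -1
```

```text
clock: 16.1
tool_pos: [0.4918, -0.0443, 0.1779]
ee_rot: [-3.137, 0.526, 0.157]
ft_force: [0.4, 0.2, 0.4]
opening: 0.0002
finger_force: 0.0
TCP in pan mm [-67.7  41.4  27.8] tips above rim 19.8 F pan [0.2 0.1 0.5]
0 [-0.02  4.17 -0.13] [-0.02  0.02  0.02]
1 [-0.01 -0.03 -0.11] [-0.02  0.02  0.02]
2 [ 6.78  4.19 -0.14] [-0.02  0.02  0.02]
3 [ 6.79 -0.01 -0.13] [-0.02  0.02  0.02]
clock: 16.6
tool_pos: [0.4886, -0.0445, 0.1731]
ee_rot: [-3.137, 0.525, 0.157]
ft_force: [-0.1, 0.3, 1.4]
opening: 0.0009
finger_force: 0.0
TCP in pan mm [-68.1  41.7  22. ] tips above rim 14.0 F pan [-0.7  0.3  1.2]
```

Contact height is as predicted (14 mm). Press in small steps.

```bash
python3 -m handwheel '[0,0,0.07,0,0,0,-1, 0,0,0.07,0,0,0,-1, 0,0,0,0,0,0,-1]'; python3 q.py | head -1
python3 -m handwheel '[0,0,0.07,0,0,0,-1, 0,0,0.07,0,0,0,-1, 0,0,0,0,0,0,-1]'; python3 q.py | head -1
```

```text
clock: 16.98
tool_pos: [0.488, -0.0444, 0.1716]
ee_rot: [-3.137, 0.523, 0.157]
ft_force: [2.8, 3.4, 13.4]
opening: 0.0006
finger_force: 6.7
TCP in pan mm [-67.9  41.9  20.4] tips above rim 12.4 F pan [-3.8  3.  13.3]
clock: 17.35
tool_pos: [0.4858, -0.0449, 0.1683]
ee_rot: [-3.137, 0.525, 0.157]
ft_force: [-0.5, -0.6, -0.1]
opening: 0.0004
finger_force: 0.0
TCP in pan mm [-68.1  41.7  16.4] tips above rim 8.4 F pan [-0.5 -0.5 -0.4]
```

```bash
python3 -m handwheel '[0,0,0.1,0,0,0,-1, 0,0,0.1,0,0,0,-1, 0,0,0,0,0,0,-1]'; python3 q.py | head -1
python3 -m handwheel '[0,0,0.07,0,0,0,-1, 0,0,0,0,0,0,-1]'; python3 q.py | head -1
```

```text
clock: 17.73
tool_pos: [0.485, -0.0452, 0.1661]
ee_rot: [-3.138, 0.523, 0.157]
ft_force: [6.2, 3.0, 23.3]
opening: 0.0005
finger_force: 11.8
TCP in pan mm [-67.8  41.5  14.1] tips above rim 6.1 F pan [-5.9  2.  23.4]
clock: 17.98
tool_pos: [0.4849, -0.0453, 0.1659]
ee_rot: [-3.139, 0.521, 0.157]
ft_force: [8.0, 6.1, 38.4]
opening: 0.0006
finger_force: 19.2
TCP in pan mm [-67.7  41.5  13.9] tips above rim 5.9 F pan [-11.6   4.8  37.7]
```

Corner 1 is down against the stop. Next is corner 3 (same side).

```bash
python3 -m handwheel '[0,0,-0.5,0,0,0,-1, 0.4,0,-0.4,0,0,0,-1, 1,0,0,0,0,0,-1, 1,0,0,0,0,0,-1, 1,0,0,0,0,0,-1, 1,0,0,0,0,0,-1, 1,0,0,0,0,0,-1, 1,0,0,0,0,0,-1, 0.4,0,0,0,0,0,-1, 0,0,0,0,0,0,-1]'; python3 q.py|head -1
python3 -m handwheel '[0,0,0.1,0,0,0,-1, 0,0,0.1,0,0,0,-1, 0,0,0.1,0,0,0,-1, 0,0,0.1,0,0,0,-1, 0,0,0,0,0,0,-1]'; python3 q.py|head -1
```

```text
clock: 19.23
tool_pos: [0.6083, -0.0255, 0.1105]
ee_rot: [-3.137, 0.526, 0.158]
ft_force: [-0.6, -0.3, 0.3]
opening: 0.0005
finger_force: 0.0
TCP in pan mm [68.2 42.  28.3] tips above rim 20.3 F pan [-0.7 -0.2 -0. ]
clock: 19.85
tool_pos: [0.6044, -0.0261, 0.1042]
ee_rot: [-3.137, 0.525, 0.157]
ft_force: [0.8, 1.3, 2.1]
opening: 0.0006
finger_force: 1.0
TCP in pan mm [67.9 42.  21. ] tips above rim 13.0 F pan [-0.2  1.2  2.3]
```

```bash
python3 -m handwheel '[0,0,0.07,0,0,0,-1, 0,0,0.07,0,0,0,-1, 0,0,0,0,0,0,-1]'; python3 q.py | head -1
python3 -m handwheel '[0,0,0.08,0,0,0,-1, 0,0,0.08,0,0,0,-1, 0,0,0,0,0,0,-1]'; python3 q.py | head -1
python3 -m handwheel '[0,0,0.07,0,0,0,-1, 0,0,0.07,0,0,0,-1, 0,0,0,0,0,0,-1]'; python3 q.py | head -1
```

```text
clock: 20.23
tool_pos: [0.6028, -0.0264, 0.1015]
ee_rot: [-3.137, 0.526, 0.157]
ft_force: [0.9, 0.8, 0.6]
opening: 0.0005
finger_force: 0.5
TCP in pan mm [67.9 42.  17.8] tips above rim 9.8 F pan [0.5 0.6 1. ]
clock: 20.6
tool_pos: [0.6011, -0.0266, 0.0987]
ee_rot: [-3.137, 0.526, 0.157]
ft_force: [0.4, 0.0, -0.2]
opening: 0.0002
finger_force: 0.0
TCP in pan mm [67.8 42.  14.5] tips above rim 6.5 F pan [ 0.4 -0.   0. ]
clock: 20.98
tool_pos: [0.6008, -0.0268, 0.0976]
ee_rot: [-3.138, 0.523, 0.157]
ft_force: [4.5, 1.5, 13.6]
opening: 0.0005
finger_force: 6.8
TCP in pan mm [68.  41.9 13.4] tips above rim 5.4 F pan [-2.7  0.8 14.2]
```

```bash
python3 -m handwheel '[0,0,0.08,0,0,0,-1, 0,0,0.06,0,0,0,-1, 0,0,0,0,0,0,-1]'; python3 q.py | head -1
python3 -m handwheel '[0,0,-0.8,0,0,0,-1, 0,0,-1,0,0,0,-1, 0,0.5,-1,0,0,0,-1, 0,1,0,0,0,0,-1, 0,1,0,0,0,0,-1, 0,1,0,0,0,0,-1, 0,0.7,0.5,0,0,0,-1, 0,0,0.9,0,0,0,-1, 0,0,0.5,0,0,0,-1, 0,0,0,0,0,0,-1]'; python3 q.py | head -1
```

```text
clock: 21.35
tool_pos: [0.6007, -0.0268, 0.0973]
ee_rot: [-3.139, 0.52, 0.157]
ft_force: [9.5, 5.1, 38.5]
opening: 0.0007
finger_force: 18.7
TCP in pan mm [68.1 41.9 13.1] tips above rim 5.1 F pan [-10.4   3.6  38.5]
clock: 22.6
tool_pos: [0.6198, -0.1087, 0.1086]
ee_rot: [-3.137, 0.527, 0.158]
ft_force: [0.1, 0.5, 0.2]
opening: 0.0005
finger_force: 0.0
TCP in pan mm [ 67.8 -41.9  26. ] tips above rim 18.0 F pan [0.1 0.4 0.3]
```

```bash
python3 -m handwheel '[0,0,0.1,0,0,0,-1, 0,0,0.1,0,0,0,-1, 0,0,0,0,0,0,-1]'; python3 q.py|head -1
python3 -m handwheel '[0,0,0.08,0,0,0,-1, 0,0,0.08,0,0,0,-1, 0,0,0,0,0,0,-1]'; python3 q.py | head -1
python3 -m handwheel '[0,0,0.08,0,0,0,-1, 0,0,0.08,0,0,0,-1, 0,0,0,0,0,0,-1]'; python3 q.py | head -1
```

```text
clock: 22.98
tool_pos: [0.6186, -0.1089, 0.1059]
ee_rot: [-3.137, 0.525, 0.158]
ft_force: [-0.2, 0.3, -0.9]
opening: 0.0007
finger_force: 0.0
TCP in pan mm [ 68.2 -42.   23.1] tips above rim 15.1 F pan [ 0.3  0.4 -0.8]
clock: 23.35
tool_pos: [0.6172, -0.1094, 0.1033]
ee_rot: [-3.138, 0.525, 0.157]
ft_force: [1.5, -1.7, 2.4]
opening: 0.0005
finger_force: 1.2
TCP in pan mm [ 68.2 -42.2  20. ] tips above rim 12.0 F pan [-0.1 -1.9  2.7]
clock: 23.72
tool_pos: [0.6165, -0.1098, 0.1016]
ee_rot: [-3.139, 0.523, 0.157]
ft_force: [6.5, -1.2, 13.4]
opening: 0.0005
finger_force: 7.4
TCP in pan mm [ 68.4 -42.5  18.2] tips above rim 10.2 F pan [-1.3 -2.2 14.7]
```

```bash
python3 -m handwheel '[0,0,0.08,0,0,0,-1, 0,0,0.08,0,0,0,-1, 0,0,0,0,0,0,-1]'; python3 q.py | head -1
python3 -m handwheel '[0,0,0.08,0,0,0,-1, 0,0,0.08,0,0,0,-1, 0,0,0,0,0,0,-1]'; python3 q.py | head -1
```

```text
clock: 24.1
tool_pos: [0.614, -0.1098, 0.0979]
ee_rot: [-3.138, 0.525, 0.157]
ft_force: [-0.2, -0.3, -0.2]
opening: 0.0005
finger_force: 0.0
TCP in pan mm [ 68.1 -42.2  13.8] tips above rim 5.8 F pan [-0.1 -0.3 -0.3]
clock: 24.48
tool_pos: [0.6132, -0.1097, 0.0966]
ee_rot: [-3.138, 0.523, 0.157]
ft_force: [6.2, 3.1, 25.0]
opening: 0.0003
finger_force: 12.0
TCP in pan mm [ 68.1 -41.9  12.3] tips above rim 4.3 F pan [-6.8  2.1 25. ]
```

Snapped and at the stop. Corner 0 next.

```bash
python3 -m handwheel '[0,0,0.08,0,0,0,-1, 0,0,0,0,0,0,-1, 0,0,-0.5,0,0,0,-1, -0.8,0,-0.45,0,0,0,-1, -1,0,0,0,0,0,-1, -1,0,0,0,0,0,-1, -1,0,0,0,0,0,-1, -1,0,0,0,0,0,-1, -1,0,0,0,0,0,-1, -1,0,0,0,0,0,-1]'
python3 -m handwheel '[0,0,0.2,0,0,0,-1, 0,0,0,0,0,0,-1]'; python3 q.py | head -2
python3 -m handwheel '[0,0,0.1,0,0,0,-1, 0,0,0.1,0,0,0,-1, 0,0,0,0,0,0,-1]'; python3 q.py|head -1
```

```text
clock: 25.72
tool_pos: [0.5032, -0.1271, 0.1787]
ee_rot: [-3.137, 0.526, 0.157]
ft_force: [-0.2, 0.3, 0.3]
opening: 0.0004
finger_force: 0.0
clock: 25.98
tool_pos: [0.5024, -0.1273, 0.1742]
ee_rot: [-3.137, 0.526, 0.157]
ft_force: [-1.0, -0.5, 0.1]
opening: 0.0007
finger_force: 0.0
TCP in pan mm [-67.9 -42.2  23.4] tips above rim 15.4 F pan [-0.9 -0.4 -0.5]
0 [-0.01 -0.01 -0.33] [-0.02  0.02  0.02]
clock: 26.35
tool_pos: [0.5006, -0.1276, 0.1707]
ee_rot: [-3.137, 0.526, 0.158]
ft_force: [0.8, 0.0, -0.3]
opening: 0.0006
finger_force: 0.0
TCP in pan mm [-67.8 -42.2  19.5] tips above rim 11.5 F pan [ 0.8 -0.1  0.1]
```

```bash
python3 -m handwheel '[0,0,0.09,0,0,0,-1, 0,0,0.09,0,0,0,-1, 0,0,0,0,0,0,-1]'; python3 q.py | head -1
python3 -m handwheel '[0,0,0.09,0,0,0,-1, 0,0,0.07,0,0,0,-1, 0,0,0,0,0,0,-1]'; python3 q.py | head -1
python3 -m handwheel '[0,0,0.06,0,0,0,-1, 0,0,0.06,0,0,0,-1, 0,0,0,0,0,0,-1]'; python3 q.py | head -1
```

```text
clock: 26.72
tool_pos: [0.4987, -0.1279, 0.1679]
ee_rot: [-3.137, 0.525, 0.157]
ft_force: [0.5, 0.6, -0.1]
opening: 0.0004
finger_force: 0.0
TCP in pan mm [-68.  -42.3  16. ] tips above rim 8.0 F pan [0.6 0.5 0.2]
clock: 27.1
tool_pos: [0.4972, -0.1281, 0.1651]
ee_rot: [-3.137, 0.525, 0.157]
ft_force: [0.1, 1.4, 0.4]
opening: 0.0003
finger_force: 0.0
TCP in pan mm [-68.  -42.3  12.9] tips above rim 4.9 F pan [0.  1.4 0.5]
clock: 27.48
tool_pos: [0.497, -0.1283, 0.1645]
ee_rot: [-3.138, 0.523, 0.157]
ft_force: [4.6, 3.9, 20.9]
opening: 0.0009
finger_force: 10.2
TCP in pan mm [-67.9 -42.4  12.3] tips above rim 4.3 F pan [-6.   3.1 20.6]
```

```bash
python3 -m handwheel '[0,0,0.08,0,0,0,-1, 0,0,0,0,0,0,-1]'; python3 q.py | head -1
python3 -m handwheel '[0,0,-0.8,0,0,0,-1, 0,0,-1,0,0,0,-1, 0,-0.6,-1,0,0,0,-1, 0,-0.9,0,0,0,0,-1, 0,-0.9,0,0,0,0,-1, 0,-0.9,0,0,0,0,-1, 0,-0.9,0.7,0,0,0,-1, 0,0,0.9,0,0,0,-1, 0,0,0.5,0,0,0,-1, 0,0,0.2,0,0,0,-1]'
python3 -m handwheel '[0,0,0.2,0,0,0,-1, 0,0,0,0,0,0,-1]'; python3 q.py | head -1
```

```text
clock: 27.72
tool_pos: [0.497, -0.1283, 0.1645]
ee_rot: [-3.139, 0.521, 0.157]
ft_force: [9.3, 8.0, 40.0]
opening: 0.0003
finger_force: 19.6
TCP in pan mm [-67.8 -42.3  12.2] tips above rim 4.2 F pan [-11.    6.4  39.8]
clock: 28.98
tool_pos: [0.4868, -0.0445, 0.1703]
ee_rot: [-3.137, 0.526, 0.157]
ft_force: [-0.7, 0.3, 0.1]
opening: 0.0007
finger_force: 0.0
clock: 29.22
tool_pos: [0.4853, -0.0451, 0.1673]
ee_rot: [-3.137, 0.525, 0.157]
ft_force: [0.5, 0.3, -0.2]
opening: 0.0002
finger_force: 0.0
TCP in pan mm [-68.   41.6  15.3] tips above rim 7.3 F pan [0.5 0.2 0.1]
```

```bash
python3 -m handwheel '[0,0,0.08,0,0,0,-1, 0,0,0.08,0,0,0,-1, 0,0,0,0,0,0,-1]'; python3 q.py | head -1
python3 -m handwheel '[0,0,0.06,0,0,0,-1, 0,0,0.06,0,0,0,-1, 0,0,0,0,0,0,-1]'; python3 q.py | head -1
```

```text
clock: 29.6
tool_pos: [0.4839, -0.0453, 0.1647]
ee_rot: [-3.138, 0.525, 0.157]
ft_force: [1.4, -0.1, 3.8]
opening: 0.0007
finger_force: 2.0
TCP in pan mm [-68.   41.6  12.4] tips above rim 4.4 F pan [-0.7 -0.3  4. ]
clock: 29.98
tool_pos: [0.4839, -0.0453, 0.1646]
ee_rot: [-3.138, 0.522, 0.157]
ft_force: [6.6, 5.1, 35.2]
opening: -0.0001
finger_force: 17.1
TCP in pan mm [-68.   41.6  12.2] tips above rim 4.2 F pan [-11.3   4.   34.2]
```

```bash
python3 -m handwheel '[0,0,-0.5,0,0,0,-1, 0.8,0,-0.4,0,0,0,-1, 1,0,0,0,0,0,-1, 1,0,0,0,0,0,-1, 1,0,0,0,0,0,-1, 1,0,0,0,0,0,-1, 1,0,0,0,0,0,-1, 1,0,0,0,0,0,-1, 0,0,0.4,0,0,0,-1, 0,0,0.15,0,0,0,-1]'
python3 -m handwheel '[0,0,0.1,0,0,0,-1, 0,0,0.07,0,0,0,-1, 0,0,0,0,0,0,-1]'; python3 q.py | head -1
python3 -m handwheel '[0,0,0.07,0,0,0,-1, 0,0,0.06,0,0,0,-1, 0,0,0,0,0,0,-1]'; python3 q.py | head -1
```

```text
clock: 31.22
tool_pos: [0.6012, -0.0266, 0.0998]
ee_rot: [-3.137, 0.527, 0.157]
ft_force: [-0.2, 0.7, 0.5]
opening: 0.0005
finger_force: 0.0
clock: 31.6
tool_pos: [0.6004, -0.0268, 0.0976]
ee_rot: [-3.137, 0.525, 0.157]
ft_force: [-0.1, 0.7, -0.3]
opening: 0.0003
finger_force: 0.0
TCP in pan mm [67.7 42.  13.2] tips above rim 5.2 F pan [ 0.2  0.7 -0.2]
clock: 31.98
tool_pos: [0.6002, -0.0268, 0.0967]
ee_rot: [-3.138, 0.523, 0.157]
ft_force: [4.1, 2.6, 18.1]
opening: 0.0004
finger_force: 8.7
TCP in pan mm [67.9 42.  12.3] tips above rim 4.3 F pan [-5.1  2.  17.9]
```

All four corners stop at the same height (4.2–4.3 mm, which is the panel top when home). Retreat and check.

```bash
python3 -m handwheel '[0,0,-0.5,0,0,0,-1, 0,0,-1,0,0,0,-1, 0,0,-1,0,0,0,-1, 0,0,-1,0,0,0,-1, 0,0,-1,0,0,0,-1, 0,0,-1,0,0,0,-1, 0,0,-1,0,0,0,-1, 0,0,-0.7,0,0,0,-1, 0,0,0,0,0,0,-1, 0,0,0,0,0,0,-1]'
python3 - <<'E'
from h import *
import cv2
F=[r.get_image("scene")["frame"] for _ in range(3)]; t=r.get_image("top")["frame"]
a=cv2.resize(np.mean(F,0).astype(np.uint8)[130:280,180:340,::-1],None,fx=3,fy=3,interpolation=2)
b=cv2.resize(t[130:280,:,::-1],None,fx=1.4,fy=1.4); b=b[:, :]
c=np.zeros((450+210,784,3),np.uint8); c[:450,:480]=a; c[450:660]=b
cv2.imwrite("pics/f1.png",cv2.resize(c,None,fx=.9,fy=.9,interpolation=3))
E
```

```text
clock: 33.22
tool_pos: [0.6702, -0.0162, 0.2191]
ee_rot: [-3.137, 0.526, 0.158]
ft_force: [0.3, -0.1, -1.0]
opening: 0.0003
finger_force: 0.0
```

View pics/f1.png

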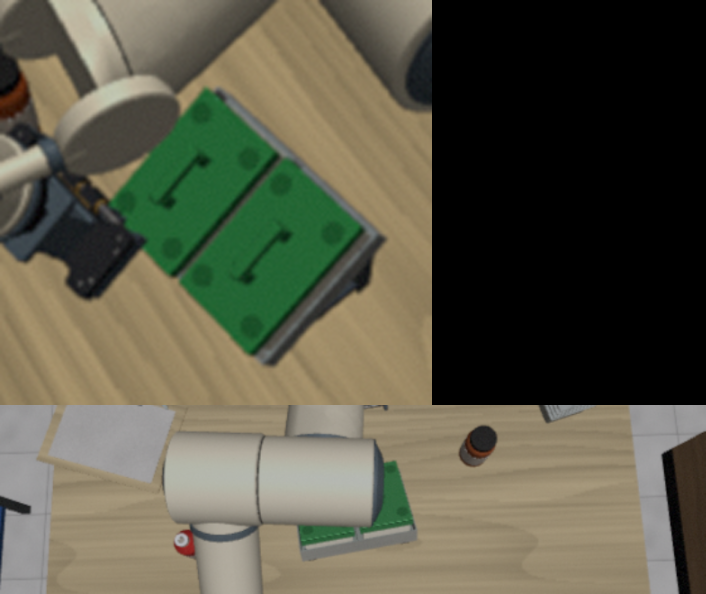

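The new lid lies level with its neighbour, with spots at (202,112), (247,158), (125,203) and (172,248). The jar and ketchup bottle are in place. The arm hides the jug in the top view, so check it by image difference in the scene view, then hand in.

```bash
python3 - <<'E'
from h import *
import cv2
a=cv2.imread("pics/scene0.png")[:,:,::-1].astype(int); b=r.get_image("scene")["frame"].astype(int)
ok=True
for n,(u0,u1,v0,v1) in dict(jug=(265,318,305,360),ketchup=(345,385,275,325),jar=(165,200,145,190)).items():
    d=np.abs(a-b)[v0:v1,u0:u1].mean(); print(n,d.round(2)); ok&=d<6 or n=="jar"
if ok: print(r.hand_in())
E
```

```text
jug 3.71
ketchup 3.95
jar 21.77
the job is handed in; nothing more can be done
None
```

The lid is on the pan and handed in at about 33 s. All four corners stop at the same height, flush with the rim, and the highest pressing force I read was about 40 N. The image check showed the jug and ketchup bottle unmoved; the arm partly blocked the jar in that view, but it stood in place in the final top picture.

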